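# Index the dish carousel by one hole

## Robot

A 7-joint arm with a two-finger parallel gripper is mounted at the origin on the work surface. World frame = base frame: x ahead of the robot, y to its left, z up, the work surface at z = 0. Lengths are in mm, angles in rad, forces in N, time in s.
With the tool pointing down it reaches from about 350 to 900 mm from the base axis. Payload 8.1 kg.
Tool frame: the origin (TCP) lies on the centre line of the jaws, within the pads' length; the fingertips stand 11 mm ahead of it and the grasp point (between the pads) lies 8 mm behind it; z points along the fingers, y is the line along which they close (so a half turn about z gives the same grasp; the last joint's range is limited). The gripper opens to 92 mm and grips with 3 to 60 N. Pads are 19 mm wide; open, the fingers measure 130 mm over their backs; the gripper's body (75 mm by 190 mm) begins 47 mm behind the grasp point.
Start: joints at [-1.387, 0.434, 0.025, 1.573, -0.012, 1.134, -0.075], TCP at [176.83, 599.477, 237.742] pointing down, gripper open.
Joint ranges: [-2.62, 2.62], [-0.44, 2.09], [-1.27, 1.32], [0.08, 2.57], [-1.32, 4.46], [0.12, 2], [-2.74, 2.74]. Speed limits (rad/s): [2.22, 2.22, 3.01, 3.01, 3.14, 3.14, 3.14].

## Interface

Orientations are given as a 3x3 rotation matrix whose columns are the frame's x, y, z axes.
In Python, from rig import sensors, vision, job gives the robot as it stands. The module is installed in compiled form; this text tells all that it offers.
- The arm moves only by the tool send_rows, never from a script. Its argument "commands" is text: rows parted by semicolons, each of 4 numbers parted by spaces: the shift along the tool's x, y, z in mm, then the turn about the tool's z in degrees. A call has 1 to 8 rows; each row shifts and turns the commanded pose from where the row before left it, along the tool's axes as they then stand; what a row does not reach is not made up. A row lasts 1/12 s, in which the tool goes at most 41.7 mm and 7.16 degrees, less where a joint would pass 70% of its speed; a pose out of reach is approached as far as the arm can. A call with a gripper value outside its range is refused whole. "gripper" is the finger opening in mm, from 0 to 91.8, set as the call begins (left out, the last holds). The fingers move at their own pace and stop on an object; "squeeze" is the grip in N (left out, the last holds). Time passes only in rows, so rows that do not move let the fingers close. It gives the time, the measured TCP pose, the force, the opening and the grip force at its end, in the units of the state.
- sensors.get_state(): the state, without advancing time (a new reading comes with each control period).
- vision.grab_frame(name): name is "side" or "top" or "wrist"; returns a dict with "frame" (480x640x3 uint8, red, green, blue), "fx", "fy", "cx", "cy" (pixels), "dist_coeffs" ([k1, k2, p1, p2, k3] as OpenCV has them; the pictures are not rectified), "R" (3x3) and "t" (3): a world point X has camera coordinates R X + t. Camera axes: x right, y down, z forward; pixel columns grow to the right and rows downward; lengths in mm; the calibration is good to about 2 mm. A picture is of the moment at which its call begins. There is no depth.
- job.finish_job(): hands the job in; it is judged then, once.
The state is a dict: "time": time; "joint_positions": joint angles; "joint_vel": joint speeds; "effort": joint torques, N m; "position": TCP position; "tcp_rot": TCP orientation; "contact_force": force on the tool from outside, world axes, zero at the start; "wrist_torque": the same for the moment, N m; "width": opening from 0.0 (shut) to 1.0 (fully open); "gripper_force": force on a finger pad.
Only numpy, scipy, OpenCV 4.12 (cv2) and the standard library are available. Lean on these libraries where they do the work, as an engineer would, in place of code of your own. Each camera call takes 0.05 s, during which the arm holds its last target. There are 200 camera calls.

## Task

Bring the pink dish under the lens by indexing the carousel one hole clockwise (seen from above): with a fingertip in the hollow of the green plunger knob, press the knob in to free the table, push it round while it is held in, and let it spring fully up with its pin locked in the next hole. Grasp and lift nothing: keep off the knob's black rubber skirt, never turn the table the other way or on beyond the next hole towards the one after it, and leave the dishes and everything else on the bench undisturbed. Finish clear of everything.

Things in the scene. Friction and masses are not known exactly. Their poses are not given: they have to be found in the camera images.
- stand: fixed stand: grey round foot 270 mm across, white drum, aluminium index ring 213 mm across, top 40 mm up, with six 10 mm holes every 60 degrees at radius 98 mm; a fixed centre post with a white lens arm, 124 mm high (the highest point). Origin: on the bench, on the turning axis. x points to the hole where the plunger starts; lens 150 degrees anticlockwise of it, radius 52 mm. Any place and yaw.
- axis (a point): point on the turning axis, level with the top of the white carousel disc (54 mm above the bench). The disc is 160 mm across, 8 mm thick, with six dish places (each between four 5 mm high studs) at radius 52 mm, and one arm that carries the plunger.
- knob_floor (a point): centre of the flat floor of the hollow in the green plunger knob (60 mm across), 88 mm above the bench when up, 115 mm from the axis; moves with the knob. Hollow 52 mm across, 6 mm deep; rim 4 mm wide. The knob slides straight down 14 mm on a spring (4 N at first, 8 N fully in). Pressed in, friction on the floor or the rim of the hollow carries the table round with about 1.5 N sideways.
- knob_skirt: black rubber skirt round the side of the knob, 68 mm across outside, from 74 to 90 mm above the bench when up; must not be gripped or pushed. Origin: on the plunger's axis at the height of the bench surface (with the knob up).
- plunger (a joint): how far the knob is pressed in, m: 0 fully up with the pin in a hole, 0.014 fully in. The pin comes out of its hole at 0.010 and stays at about 0.010 while it rubs under the ring between two holes. Let up within about 2 degrees of a hole, it slips in by itself and centres the table.
- carousel (a joint): angle of the turning table, rad, growing clockwise seen from above: 0 at the start hole, 1.047 (60 degrees) at the next hole clockwise. Locked (play about 0.012 either way) while the pin is in a hole; otherwise turns with light friction and stays where it is left.
- lens_spot (a point): point straight under the lens, at the half height of a dish there (60 mm above the bench); the black lens barrel, 28 mm across, ends 86 mm above the bench, above it.
- dish_pink: loose 35 mm culture dish with pink medium, 12 mm high, standing on the carousel one place before the lens; origin at the centre of its underside.
- dish_amber: loose 35 mm dish with amber medium, 12 mm high, under the lens at the start; origin at the centre of its underside.
- dish_blue: loose 35 mm dish with blue medium, 12 mm high, on the carousel; origin at the centre of its underside.
- bottle_blue: bystander: bottle with blue cap, 56 mm across, 105 mm high; origin at the centre of its underside.
- bottle_red: bystander: bottle with red cap, 56 mm across, 105 mm high; origin at the centre of its underside.
- tip_box: bystander: blue pipette-tip box, 120 x 80 x 59 mm; origin at the centre of its underside.
- tube_rack: bystander: orange tube rack, 60 x 150 mm, 78 mm high over the caps; origin at the centre of its underside.
- spare_lid: bystander: clear dish lid, 56 mm across, 8 mm high, on the bench beside the carousel; origin at the centre of its underside.
- dish_stack: bystander: two stacked clear dishes, 58 mm across, 29 mm high, on the bench beside the carousel; origin at the centre of its underside.

How it is judged:
By the outcome, as a careful person would: the job done as asked, in the order asked, and still so for the second after the job is handed in, with the robot touching nothing.
It also fails if it takes over 40 s, if anything falls off the work surface, if the arm or the gripper's body presses on something with over 40 N, if the wrist force passes 120 N, or if a joint passes its speed limit or range.

## Working session

There is one attempt and no reset: what is moved stays moved. The work goes in short steps, Python scripts to look and compute and a tool call to move; the robot and the scene stay as the last step left them, time stands still between calls to the robot, and variables do not carry over. Pictures are saved under pics/ and viewed, at most 10 in all, crops included, and the job is handed in when it is done.

Besides the shell and the picture viewer there is one more tool, called after "Call:" as name(argument=value, ...), one argument or row to a line, values as JSON. send_rows: Moves the arm, as the interface text tells. Its arguments: {"type":"object","properties":{"commands":{"type":"string"},"gripper":{"type":"number"},"squeeze":{"type":"number"}},"required":["commands"]}

```bash
mkdir -p pics; python3 - <<'E'
from rig import sensors, vision
import cv2
s=sensors.get_state();print(s)
for n in("top","side"):
    f=vision.grab_frame(n);cv2.imwrite(f"pics/{n}0.png",f["frame"][:,:,::-1])
    print(n,-f["R"].T@f["t"],f["fx"],f["R"].tolist())
E
```

```text
{'time': 0.0, 'joint_positions': array([-1.38659576,  0.43520899,  0.02497231,  1.57413859, -0.01161685,
        1.13402091, -0.07509807]), 'joint_vel': array([ 0.00062365,  0.00032536,  0.00057451,  0.00083708,  0.000934  ,
       -0.00124668,  0.00049728]), 'effort': array([-7.63269636e-04, -6.67846584e+01,  9.84681845e-01, -3.14469230e+01,
       -6.05832646e-02,  4.25973139e-02,  1.79173753e-04]), 'position': array([176.70473174, 598.95171024, 236.93761411]), 'tcp_rot': array([[-9.59132697e-01,  2.82956458e-01, -3.33735260e-04],
       [ 2.82956625e-01,  9.59131378e-01, -1.59615745e-03],
       [-1.31547099e-04, -1.62535940e-03, -9.99998670e-01]]), 'contact_force': array([ 0.08011938, -0.46166362,  0.37115706]), 'wrist_torque': array([ 0.03276257, -0.02196716,  0.00150876]), 'gripper_force': 0.0, 'width': 1.001764633067979}
top [ 342.54319621  -16.3899853  1558.27102481] 519.5917106969914 [[-0.023694074214369625, -0.9997158708902208, -0.0026016028389219477], [-0.9867982632087667, 0.02380479934591366, -0.16019525353849323], [0.16021166803727283, -0.001228421063123597, -0.98708191777907]]
side [349.67726388 711.65279847 850.40399964] 485.81219836498803 [[-0.9611021409292554, -0.275841717468645, -0.013929163835278173], [-0.18768275921065392, 0.6892704553155913, -0.6997724068038926], [0.2026273836288608, -0.6699384944403369, -0.7142300449230187]]
```

View pics/top0.png

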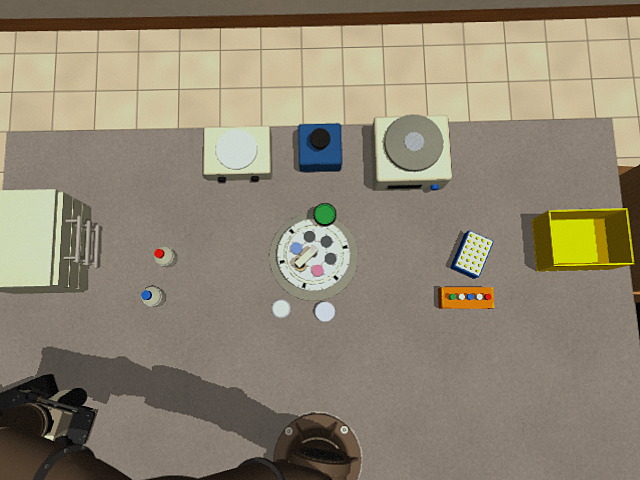

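View pics/side0.png

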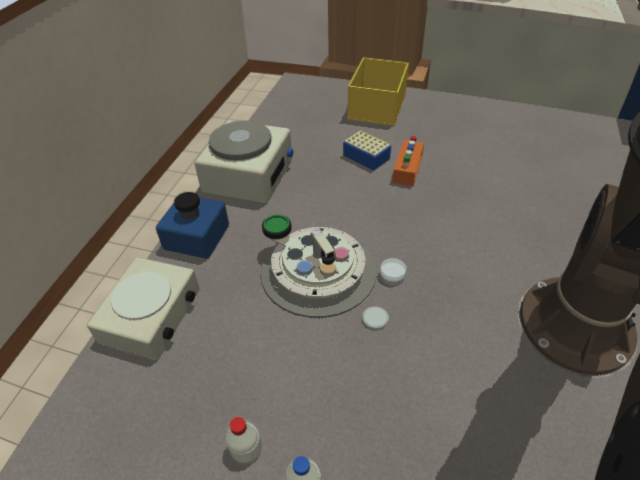

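The top view shows the green knob at about (324,214), the carousel centre near (314,257), and the lid and dish stack at (282,309) and (325,311). In the side view the knob is at about (277,226). Next I'll measure the knob and the axis.

```bash
cat > h.py <<'E'
import numpy as np, cv2
from scipy.optimize import least_squares
def ray(f,p,z):
    K=np.array([[f["fx"],0,f["cx"]],[0,f["fy"],f["cy"]],[0,0,1.]])
    u=cv2.undistortPoints(np.array(p,float).reshape(-1,1,2),K,np.array(f["dist_coeffs"],float)).reshape(-1,2)
    d=np.c_[u,np.ones(len(u))]@f["R"]; c=-f["R"].T@f["t"]
    return (c+d*((z-c[2])/d[:,2])[:,None])[:,:2]
def green(f):
    h=cv2.cvtColor(f["frame"],cv2.COLOR_RGB2HSV)
    m=cv2.inRange(h,(50,120,50),(75,255,255))
    cs,_=cv2.findContours(m,cv2.RETR_EXTERNAL,cv2.CHAIN_APPROX_NONE)
    return max(cs,key=cv2.contourArea).reshape(-1,2)
def circ(P,r=None,loss="soft_l1"):
    c0=(P.max(0)+P.min(0))/2
    if r: return least_squares(lambda q:np.hypot(*(P-q).T)-r,c0,loss=loss,f_scale=2).x
    return least_squares(lambda q:np.hypot(*(P-q[:2]).T)-q[2],[*c0,50],loss=loss,f_scale=2).x
E
python3 - <<'E'
from h import *
from rig import vision
for n,w in(("top",(260,200,370,310)),("side",(255,210,390,320))):
    f=vision.grab_frame(n)
    g=green(f);print(n,len(g),"knob rim",circ(ray(f,g,94)))
    x0,y0,x1,y1=w
    m=np.zeros((480,640),np.uint8); h=cv2.cvtColor(f["frame"],cv2.COLOR_RGB2HSV)
    m[y0:y1,x0:x1]=cv2.inRange(h,(0,0,165),(180,60,255))[y0:y1,x0:x1]
    m=cv2.morphologyEx(m,cv2.MORPH_CLOSE,np.ones((5,5)))
    n_,l,st,_=cv2.connectedComponentsWithStats(m)
    k=1+st[1:,4].argmax();print(st[k])
    P=cv2.convexHull(cv2.findContours((l==k).astype(np.uint8),0,cv2.CHAIN_APPROX_NONE)[0][0]).reshape(-1,2)
    Q=ray(f,P,40);print("axis",circ(Q,106.5),circ(Q))
E
```

```text
top 57 knob rim [690.49501504 -39.12655553  29.27769778]
[ 277  220   73   71 3394]
axis [581.32190752  -4.0355048 ] [581.45634496  -4.01263415 106.99567941]
side 61 knob rim [688.44044486 -36.57709632  28.01171261]
[ 271  227   94   69 3204]
axis [580.53871699  -4.86932205] [580.46715141  -4.79633873 106.0788568 ]
```

Call:
send_rows(
  commands="-33 -23 0 0;-33 -23 0 0;-33 -23 0 0;-33 -23 0 0;-33 -23 0 0;-33 -23 0 0;-33 -23 0 0;-33 -23 0 0",
  gripper=0,
  squeeze=10,
)

```text
time: 0.87
position: [378.8, 346.5, 237.8]
tcp_rot: [[-0.959, 0.283, 0.0], [0.283, 0.959, 0.0], [-0.0, 0.0, -1.0]]
contact_force: [1.4, 1.3, -0.0]
width: 0.468
gripper_force: 0.0
```

Call:
send_rows(
  commands="-33 -23 0 0;-33 -23 0 0;-33 -23 0 0;-33 -23 0 0;-33 -23 0 0;-33 -23 0 0;-33 -23 0 0;-33 -23 0 0",
)

```text
time: 1.53
position: [580.0, 95.4, 237.7]
tcp_rot: [[-0.959, 0.283, 0.0], [0.283, 0.959, 0.0], [0.0, 0.0, -1.0]]
contact_force: [0.8, 0.8, -0.3]
width: 0.004
gripper_force: 0.0
```

```bash
python3 - <<'E'
from rig import sensors, vision
import cv2
f=vision.grab_frame("wrist");cv2.imwrite("pics/w1.png",f["frame"][:,:,::-1])
s=sensors.get_state();print(s["time"],s["position"],s["tcp_rot"],s["joint_positions"],s["width"],s["contact_force"])
print(-f["R"].T@f["t"]-s["position"],f["R"].tolist())
E
```

```text
1.5833 [584.45070527  86.39678302 237.9731202 ] [[-0.95665707  0.29119413  0.0036377 ]
 [ 0.2911749   0.95665665 -0.00502393]
 [-0.00494297 -0.00374697 -0.99998076]] [-0.44591104  0.37986913  0.28429845  1.67921148 -0.11089154  1.09623241
  1.14498281] 0.004678319088142918 [ 4.71627905 -7.56668963  1.17846611]
[-65.96896074  27.04977712 144.79371411] [[0.2832888435572086, 0.9590340693789169, 0.0010415788676340866], [0.9297330154445309, -0.2748997033150238, 0.24500341448586951], [0.23525295132780435, -0.06843834369584058, -0.9695216562840312]]
```

View pics/w1.png

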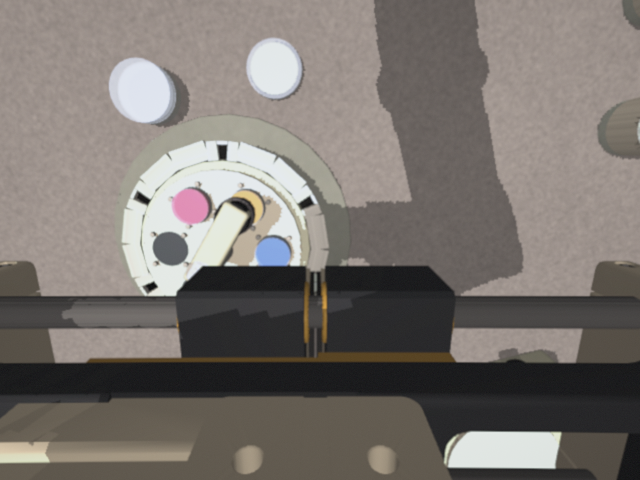

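The wrist camera looks back past the gripper: the pink dish is at (190,207) and the amber one under the lens at about (245,205). The knob is hidden behind the gripper, so I'll use the top and side fix.

Call:
send_rows(
  commands="-36 -24 0 0;-36 -24 0 0;-36 -24 0 0;0 0 0 0;0 0 0 0;0 0 0 0;0 0 0 0",
)

```text
time: 2.17
position: [658.7, 2.8, 237.5]
tcp_rot: [[-0.96, 0.281, -0.001], [0.281, 0.96, 0.001], [0.001, 0.001, -1.0]]
contact_force: [-0.1, 1.1, -0.9]
width: 0.006
gripper_force: 0.0
```

```bash
python3 - <<'E'
from rig import sensors
import numpy as np
for _ in range(1):
    s=sensors.get_state();p=s["position"];print(s["time"],p,s["contact_force"],s["joint_positions"])
    R=s["tcp_rot"];print(R.T@(np.array([690.5,-38.2,110])-p), np.degrees(np.arctan2(R[1,0],R[0,0])))
E
```

```text
2.1667 [658.67073406   2.84797493 237.51833707] [-0.06390424  1.06874528 -0.86089179] [-0.27760343  0.49712992  0.29881944  1.49939171 -0.15423329  1.16886635
  1.33339619]
[-42.21152211 -30.53517521 127.45491431] 163.66743216489365
```

Call:
send_rows(
  commands="-21 -15.5 0 0;-21 -15 0 0;0 0 40 0;0 0 40 0;0 0 25 0;0 0 15 0;0 0 0 0;0 0 0 0",
)

```text
time: 2.83
position: [690.4, -38.4, 117.6]
tcp_rot: [[-0.96, 0.281, -0.001], [0.281, 0.96, 0.001], [0.001, 0.0, -1.0]]
contact_force: [0.3, -0.3, 1.0]
width: 0.008
gripper_force: 0.0
```

```bash
python3 - <<'E'
from rig import sensors,vision
from h import *
s=sensors.get_state();p=s["position"];print(p,s["contact_force"],s["joint_positions"])
o=[]
for n in("side","top"):
    f=vision.grab_frame(n);u=cv2.projectPoints(np.array([[690,-38,94.]]),cv2.Rodrigues(f["R"])[0],f["t"],np.array([[f["fx"],0,f["cx"]],[0,f["fy"],f["cy"]],[0,0,1]]),np.array(f["dist_coeffs"]))[0].ravel().astype(int)
    c=f["frame"][u[1]-45:u[1]+45,u[0]-60:u[0]+60,::-1];o.append(cv2.resize(c,(400,300),interpolation=2))
cv2.imwrite("pics/c2.png",np.hstack(o))
E
```

```text
[690.35527228 -38.37885745 117.63452326] [ 0.25933765 -0.32722132  0.95782757] [-0.1901964   0.65583251  0.27430388  1.53775445 -0.2013121   0.97711453
  1.42880444]
```

View pics/c2.png

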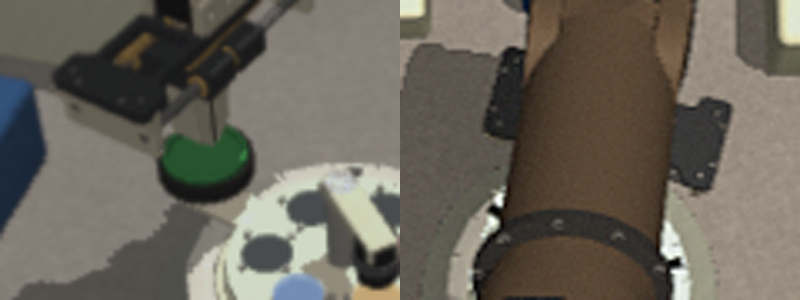

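The side crop shows the closed fingers over the middle of the green knob; in the top crop the arm hides it. I'll press down until contact.

Call:
send_rows(
  commands="0 0 10 0;0 0 8 0;0 0 3 0;0 0 0 0;0 0 0 0",
)

```text
time: 3.35
position: [691.1, -39.7, 96.9]
tcp_rot: [[-0.959, 0.283, 0.0], [0.283, 0.959, 0.0], [-0.0, 0.0, -1.0]]
contact_force: [-0.8, -0.4, 2.3]
width: 0.004
gripper_force: 1.7
```

Call:
send_rows(
  commands="0 0 4 0;0 0 4 0;0 0 2.5 0;0 0 0 0;0 0 0 0",
)

```text
time: 3.77
position: [691.2, -39.9, 86.4]
tcp_rot: [[-0.959, 0.283, 0.001], [0.283, 0.959, 0.0], [-0.001, 0.0, -1.0]]
contact_force: [-0.9, 0.5, 6.5]
width: 0.006
gripper_force: 3.2
```

```bash
python3 - <<'E'
from rig import sensors
import numpy as np
s=sensors.get_state();p=s["position"];print(p,s["contact_force"])
R=s["tcp_rot"];a=np.array([580.9,-4.4,p[2]]);v=p-a;print(np.hypot(v[0],v[1]),np.degrees(np.arctan2(v[1],v[0])))
print("axis in tool",R.T@(a-p))
# one row: turn 5 deg clockwise about axis
c=R.T@(a-p);t=np.radians(5);Q=np.array([[np.cos(t),-np.sin(t)],[np.sin(t),np.cos(t)]])
print("row(shift,then turn 5)",c[:2]-Q@c[:2])
E
```

```text
[691.2332536  -39.86334389  86.41568527] [-0.92935106  0.48652173  6.47069584]
115.89251748742171 -17.81845769038915
axis in tool [ 1.15858688e+02  2.79923996e+00 -6.57672877e-02]
row(shift,then turn 5) [  0.68484712 -10.08709804]
```

Call:
send_rows(
  commands="0.2 -4 0 2;0.5 -8.1 0 4;0.5 -8.1 0 4;0.2 -4 0 2;0 0 0 0;0 0 0 0",
)

```text
time: 4.27
position: [680.8, -62.8, 86.5]
tcp_rot: [[-0.879, 0.477, -0.0], [0.477, 0.879, -0.0], [-0.0, -0.0, -1.0]]
contact_force: [-1.8, 0.8, 6.4]
width: 0.002
gripper_force: 3.2
```

```bash
cat > chk.py <<'E'
from rig import sensors,vision
from h import *
s=sensors.get_state();p=s["position"];a=np.array([580.9,-4.4]);v=p[:2]-a
R=s["tcp_rot"];print(s["time"],p.round(1),s["contact_force"].round(1),"tcp r,ang",np.hypot(*v).round(1),np.degrees(np.arctan2(v[1],v[0])).round(1),"yaw",np.degrees(np.arctan2(R[1,0],R[0,0])).round(1),s["joint_positions"].round(2))
f=vision.grab_frame("side");cv2.imwrite("pics/last.png",f["frame"][:,:,::-1])
h=cv2.cvtColor(f["frame"],cv2.COLOR_RGB2HSV)
try:
    g=green(f);k=circ(ray(f,cv2.convexHull(g).reshape(-1,2),p[2]+11-14+0 if 0 else p[2]-5),29);w=k-a
    print("knob",k,len(g),np.hypot(*w),np.degrees(np.arctan2(w[1],w[0])))
except Exception as e: print(e)
for n,lo,hi in(("pink",(160,70,120),(178,255,255)),("blue",(105,80,100),(120,200,255))):
    m=np.zeros((480,640),np.uint8);m[225:300,265:375]=cv2.inRange(h,lo,hi)[225:300,265:375]
    M=cv2.moments(m,True)
    if M["m00"]>20:
        q=ray(f,[[M["m10"]/M["m00"],M["m01"]/M["m00"]]],62)[0]-a;print(n,M["m00"],q,np.hypot(*q),np.degrees(np.arctan2(q[1],q[0])))
E
python3 chk.py
```

```text
4.2667 [680.8 -62.8  86.5] [-1.8  0.8  6.4] tcp r,ang 115.7 -30.3 yaw 151.5 [-0.19  0.68  0.32  1.59 -0.25  0.91  1.3 ]
knob [678.08610494 -58.59955368] 62 111.27771839985691 -29.147896713475816
pink 109.0 [-53.33751873  -0.72843109] 53.342492596572484 -179.2175595378392
blue 106.0 [26.85313221 43.29407963] 50.94573623774173 58.1907614183651
```

Call:
send_rows(
  commands="0.2 -4 0 2;0.5 -8.1 0 4;0.5 -8.1 0 4;0.5 -8.1 0 4;0.5 -8.1 0 4;0.5 -8.1 0 4;0.2 -4 0 2;0 0 0 0",
)

```text
time: 4.98
position: [647.9, -98.2, 86.4]
tcp_rot: [[-0.607, 0.795, -0.001], [0.795, 0.607, 0.0], [0.001, -0.0, -1.0]]
contact_force: [-1.0, 0.0, 5.7]
width: 0.004
gripper_force: 3.2
```

Call:
send_rows(
  commands="0.5 -8.1 0 4;0.5 -8.1 0 4;0.2 -4 0 2;0.2 -4 0 2;0 0 0 0;0 0 0 0",
)

```text
time: 5.48
position: [627.4, -109.6, 86.4]
tcp_rot: [[-0.431, 0.902, -0.0], [0.902, 0.431, 0.001], [0.001, -0.0, -1.0]]
contact_force: [-1.5, 2.1, 6.8]
width: 0.003
gripper_force: 3.2
```

```bash
python3 chk.py; python3 - <<'E'
from h import *
from rig import vision
f=vision.grab_frame("side")
h=[cv2.cvtColor(x,c) for x,c in((cv2.imread("pics/side0.png"),cv2.COLOR_BGR2HSV),)][0]
a=np.array([580.9,-4.4])
for n,lo,hi in(("pink",(160,70,120),(178,255,255)),("blue",(105,80,100),(120,200,255))):
    m=np.zeros((480,640),np.uint8);m[225:300,265:375]=cv2.inRange(h,lo,hi)[225:300,265:375]
    M=cv2.moments(m,True);q=ray(f,[[M["m10"]/M["m00"],M["m01"]/M["m00"]]],62)[0]-a;print("start",n,M["m00"],q,np.degrees(np.arctan2(q[1],q[0])))
E
```

```text
5.4833 [ 627.4 -109.6   86.4] [-1.5  2.1  6.8] tcp r,ang 115.1 -66.1 yaw 115.5 [-0.23  0.64  0.49  1.73 -0.38  0.87  0.87]
knob [ 625.47757938 -105.46766212] 67 110.46190705583271 -66.19932177959637
pink 102.0 [-44.06579018  32.29566126] 54.63335611246549 143.76244335267515
blue 102.0 [48.0994621  19.41692292] 51.87075428435356 21.98307969962733
start pink 113.0 [-51.49700331 -12.04100273] -166.8395643834106
start blue 104.0 [15.96706989 48.20405981] 71.67311005610979
```

Call:
send_rows(
  commands="0.5 -8.1 0 4;0.3 -6.1 0 3;0.2 -4 0 2;0 0 0 0;0 0 0 0",
)

```text
time: 6.0
position: [610.3, -115.6, 86.3]
tcp_rot: [[-0.285, 0.959, -0.0], [0.959, 0.285, 0.001], [0.001, -0.0, -1.0]]
contact_force: [-1.4, 1.8, 6.3]
width: 0.005
gripper_force: 3.2
```

```bash
python3 chk.py
```

```text
6.0 [ 610.3 -115.6   86.3] [-1.4  1.8  6.3] tcp r,ang 115.0 -75.2 yaw 106.6 [-0.25  0.63  0.53  1.77 -0.41  0.85  0.76]
knob [ 608.70655763 -111.28082086] 67 110.43873648177039 -75.41697472137864
pink 104.0 [-37.44433905  37.90267507] 53.27937034589641 134.65147397344484
blue 101.0 [50.59761962 12.03685301] 52.00966200316892 13.3815673962607
```

Call:
send_rows(
  commands="0 -2.4 0 1.2;0 0 0 0;0 0 -2 0;0 0 -2 0;0 0 -2 0;0 0 0 0;0 0 0 0",
)

```text
time: 6.63
position: [607.9, -116.7, 92.2]
tcp_rot: [[-0.265, 0.964, -0.001], [0.964, 0.265, 0.0], [0.0, -0.001, -1.0]]
contact_force: [-1.7, 1.3, 4.0]
width: 0.004
gripper_force: 2.4
```

```bash
python3 chk.py
```

```text
6.6333 [ 607.9 -116.7   92.2] [-1.7  1.3  4. ] tcp r,ang 115.5 -76.5 yaw 105.4 [-0.26  0.62  0.54  1.77 -0.41  0.86  0.74]
knob [ 605.55553496 -111.94143902] 66 110.33157531137869 -77.0872147220143
pink 113.0 [-36.48890354  39.05899465] 53.451334357388006 133.05158569186239
blue 101.0 [50.94423544 10.50214406] 52.01547995301137 11.648333819122678
```

The force still holds at 4 N with the knob only 7 mm in, so the pin is in the hole. I'll let it up and withdraw.

Call:
send_rows(
  commands="0 0 -3 0;0 0 -3 0;0 0 -3 0;0 0 -8 0;0 0 -30 0;0 0 -40 0;0 0 -40 0;0 0 0 0",
)

```text
time: 7.35
position: [612.0, -118.7, 227.6]
tcp_rot: [[-0.264, 0.964, 0.012], [0.964, 0.264, -0.002], [-0.005, 0.011, -1.0]]
contact_force: [0.2, -1.9, 0.1]
width: 0.006
gripper_force: 0.0
```

Call:
send_rows(
  commands="-40 0 0 0;-40 0 0 0;-40 0 0 0;-40 0 0 0;-40 0 0 0;0 0 0 0;0 0 0 0;0 0 0 0",
)

```text
time: 8.02
position: [661.3, -309.5, 219.2]
tcp_rot: [[-0.264, 0.964, -0.0], [0.964, 0.264, 0.0], [0.0, 0.0, -1.0]]
contact_force: [0.1, 0.7, 0.2]
width: 0.003
gripper_force: 0.0
```

```bash
python3 - <<'E'
from h import *
from rig import vision,sensors
s=sensors.get_state();print(s["time"],s["position"],s["contact_force"])
a=np.array([580.9,-4.4]);o=[]
for n in("top","side"):
    f=vision.grab_frame(n);g=green(f);k=circ(ray(f,g,94));w=k[:2]-a;print(n,k,np.hypot(*w),np.degrees(np.arctan2(w[1],w[0])))
    x,y=(315,250) if n=="top" else (320,265)
    o.append(cv2.resize(f["frame"][y-75:y+75,x-100:x+100,::-1],(400,300)))
cv2.imwrite("pics/end.png",np.hstack(o))
E
python3 chk.py
```

```text
8.0167 [ 661.29618078 -309.48327696  219.16879798] [0.08068104 0.65431693 0.21221388]
top [ 605.74125928 -115.91291926   28.97422685] 114.24630989628574 -77.44151927020322
side [ 604.26682097 -113.33350774   28.58472517] 111.41147800033454 -77.89321135601627
8.1167 [ 661.8 -307.7  219.4] [-0.1  0.8  0.6] tcp r,ang 313.9 -75.1 yaw 105.5 [ 0.03  0.68  0.6   1.33 -0.38  1.25  0.92]
knob [567.24447795  16.51082558] 59 24.97470537688191 123.14598295935164
pink 112.0 [-35.80841298  39.05384496] 52.985330484100615 132.51766511081962
blue 101.0 [50.76135695  9.78042782] 51.69499132363378 10.905802209331261
```

View pics/end.png

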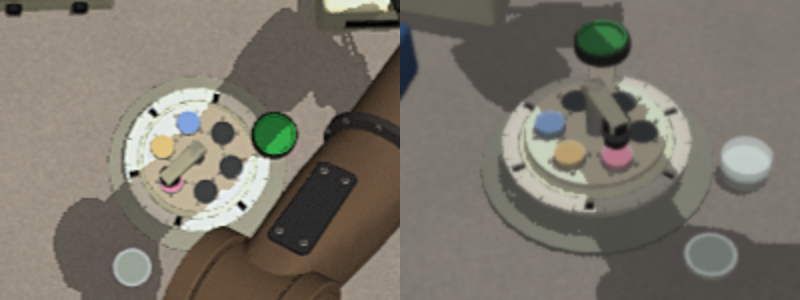

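The pink dish is now under the lens. The knob, at about (275,135) in the top crop, is fully up and has turned 60 degrees, and the arm is clear.

```bash
python3 -c "
from rig import job;print(job.finish_job())"
```

```text
the job is handed in; nothing more can be done
None
```

The carousel was indexed one hole clockwise: the final pictures show the table turned about 60 degrees, the pink dish under the lens, the knob fully up and the arm clear, and the job is handed in.

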